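# Drive a board's press-fit pin home with the spring pin setter

## Task

Set the brass press-fit pin in the circuit board with the spring pin setter: slide the board carriage fully home against its stop, then draw the striker back by its upright knob until you feel the sear catch, without driving it hard into the rear buffer, and let go so that it stays cocked. Then press the trip button so that the striker fires and drives the pin flush; never push the pin with the gripper, and leave the other things on the desk where they are.

Things in the scene. Friction and masses are not known exactly. Their poses are not given: they have to be found in the camera images.
- setter: bench pin setter, fixed to the desk: grey base 425 mm long (its y), 165 mm wide (its x, pointing roughly away from the robot), 12 mm thick. A steel striker rod 14 mm thick, axis 50 mm above the desk, runs over x = 0 along y from a white housing through a low front bearing (y 72 to 86 mm, 62 mm high) to the board carriage at the +y end. Origin on the desk under the base's middle, z up
- housing (a point): centre of the top of the closed white latch housing at the setter's -y end: 70 mm wide (x), 105 mm long (y -210 to -105 mm in the setter's frame), top 72 mm above the desk. It hides the sear and the rear buffer
- knob (a point): on the striker's knob: a black upright round post 16 mm thick, on the striker rod, from 57 to 105 mm above the desk; this point is on its axis 85 mm above the desk, at y = 30 mm in the setter's frame at rest. Moves along the setter's y only. Let go when caught it stays drawn; let go too early it flies forward and spoils the job
- striker (a joint): draw of the striker, m: 0 at rest, growing towards the setter's -y. The spring pulls 0.2 N per mm drawn. A hidden sear catches it at a draw that differs each time, 35 to 62 mm. From about 16 mm before that the pull rises 3 to 6 N more as the catch rides up the sear; it falls away some 4 mm before the sear snaps in behind. Eased forward a few mm, a caught striker no longer pulls on the hand
- buffer (a joint): how far the rubber rear buffer inside the housing is squeezed by the striker's tail, m, 0 when free. The tail meets it about 4 mm beyond the draw at which the sear catches; it pushes back with 2 N per mm. Squeezed more than 6 mm (12 N more than the spring's pull) counts as driving the striker hard into it
- trip_top (a point): middle of the flat top of the trip button: a round black plunger 24 mm across, 14 mm proud of the white housing's top, its top 86 mm above the desk, at x = 0, y = -160 mm in the setter's frame. Pressed straight down
- trip (a joint): how far the trip button is down, m: 0 up, 0.010 at its end. Sprung up with 3 N at the top, 6 N at its end. Linked to the sear: it sinks about 7 mm and pops up again as the striker is being caught. Pressed right down with the striker caught it fires it (the cocked load adds 1 to 3 N), usually by 5 mm; it comes up again when let go
- tab (a point): on the carriage's upright dark steel tab: a plate 12 mm thick (setter's x), 28 mm wide (setter's y), from 30 to 80 mm above the desk; this point is on its middle line, 62 mm above the desk. Moves along the setter's x only
- carriage (a joint): how far the aluminium carriage, bearing a green circuit board with a cream connector block, has slid along the setter's +x (away from the robot), m: starts at 0 to 0.035; 0.060 is fully home against the steel stop bar, where the pin is in line with the striker. Takes about 3 N to slide and stays where it is left
- pin (a joint): how far the brass press-fit pin is driven into the connector block, m: starts at 0 to 0.001; 0.006 is flush (home). It resists with 7 N; one shot of the caught striker drives it right in
- pin_end (a point): middle of the outer end of the brass pin, 10 mm thick, 5 to 6 mm proud of the connector block's side that faces the striker, 50 mm above the desk; the striker's nose is 2 mm from it when the carriage is home
- tub: round white plastic tub, 42 mm across, 34 mm high, standing on the setter's base left of the striker as seen along the strike; origin at the centre of its underside; a bystander, to be left where it is
- tape: small roll of cream tape, 48 mm across, 18 mm high, lying on the setter's base on the other side of the striker; origin at the centre of its underside; a bystander, to be left where it is
- mouse: pale blue rounded computer mouse, 100 x 60 x 34 mm, on the desk beyond the setter; origin at the centre of its underside; a bystander, to be left where it is
- phone: black phone lying flat, 75 x 155 x 9 mm, on the desk beyond the setter; origin at the centre of its underside; a bystander, to be left where it is
- pencup: square black pen cup, 60 x 60 x 90 mm, pens to 160 mm, on the desk beyond the setter; origin at the centre of its underside; a bystander, to be left where it is

How it is judged:
By the outcome, as a careful person would: the job done as asked, in the order asked, and still so for the second after the job is handed in, with the robot touching nothing.
It also fails if it takes over 66 s, if anything falls off the work surface, if the arm or the gripper's body presses on something with over 40 N, if the wrist force passes 120 N, or if a joint passes its speed limit or range.

## Robot

A 6-joint arm with a two-finger parallel gripper is mounted at the origin on the work surface. World frame = base frame: x ahead of the robot, y to its left, z up, the work surface at z = 0. Lengths are in m, angles in rad, forces in N, time in s.
With the tool pointing down it reaches from about 0.25 to 0.8 m from the base axis. Payload 3.9 kg.
Tool frame: the origin (TCP) lies between the finger pads; the fingertips stand 25 mm ahead of it and the grasp point (between the pads) lies 6 mm ahead of it; z points along the fingers, y is the direction in which the jaws open and shut (so a half turn about z gives the same grasp; the last joint's range is limited). The gripper opens to 85 mm and grips with 20 to 120 N. Pads are 22 mm wide; open, the fingers measure 114 mm over their backs; the gripper's body (76 mm by 85 mm) begins 54 mm behind the grasp point. The pads swing forward as they close: fully open they stand 13 mm farther back than shut.
Start: joints at [-1.175, 0.26, -0.138, 1.173, 0, 1.571], TCP at [0.202, -0.484, 0.256] pointing down, gripper open.
Joint ranges: [-2.78, 2.78], [-0.83, 1.72], [-1.28, 1.37], [-1.9, 2.12], [-1.57, 1.48], [-3.14, 3.14]. Speed limits (rad/s): [2.57, 2.57, 3.14, 3.14, 3.14, 3.14].

## Interface

Orientations are given as a rotation vector (axis times angle).
In Python, from cell import r, imaging gives the robot as it stands.
- The arm moves only by the tool play_rows, never from a script. Its argument "commands" is one flat list of numbers, 6 for each row, row after row: the shift along the tool's x, y, z in m, then the turn, a rotation vector about the tool's x, y, z in rad. A call has 1 to 8 rows; each row shifts and turns the pose as measured when the row begins, along the tool's axes as they then stand; what a row does not reach is not made up. A row lasts 1/10 s, in which the tool goes at most 50 mm and 8.59 degrees, less where a joint would pass 70% of its speed; a pose out of reach is approached as far as the arm can. A call with a gripper value outside its range is refused whole. "claw" is the opening, from -1 (shut) to 1 (fully open), set as the call begins (left out, the last holds). The fingers move at their own pace and stop on an object; "force" is the grip in N (left out, the last holds). Time passes only in rows, so rows that do not move let the fingers close. It gives the time, the measured TCP pose, the force and the opening at its end, in the units of the state.
- r.get_state(): the state, without advancing time (a new reading comes with each control period).
- imaging.get_image(name): name is "scene" or "top"; returns a dict with "pixels" (480x640x3 uint8, blue, green, red), "fov_y" (degrees; the focal length in pixels is half the picture's height over the tangent of half this angle, whatever the lens; pixels are square), "cx", "cy" (the principal point, pixels), "k1" (the pictures are not rectified: a ray, as slopes to the right and down, at radius r is drawn at 1 + k1 r^2 times it, then the intrinsics apply), "R" (3x3) and "t" (3): a world point X has camera coordinates R X + t. Camera axes: x right, y down, z forward; pixel columns grow to the right and rows downward; lengths in m; the calibration is good to about 2 mm. A picture is of the moment at which its call begins. There is no depth.
- r.close_job(): hands the job in, once; it reports no verdict.
The state is a dict: "time": time; "joints": joint angles; "joint_velocities": joint speeds; "joint_efforts": joint torques, N m; "tool_pos": TCP position; "tool_rot": TCP orientation; "ft_force": force on the tool from outside, world axes, zero at the start; "torque": the same for the moment, N m; "width": finger opening in m.
Only numpy, scipy, OpenCV 4.12 (cv2) and the standard library are available. Lean on these libraries where they do the work, as an engineer would, in place of code of your own. Each camera call takes 0.05 s, during which the arm holds its last target. There are 200 camera calls.

## Working session

There is one attempt and no reset: what is moved stays moved. The work goes in short steps, Python scripts to look and compute and a tool call to move; the robot and the scene stay as the last step left them, time stands still between calls to the robot, and variables do not carry over. Pictures are saved under pics/ and viewed, about 8 in all and at most 12, crops included, and the job is handed in when it is done.

Besides the shell and the picture viewer there is one more tool, called after "Request:" by a JSON object that holds its "fn" and its "kwargs", one argument or row to a line. play_rows: Moves the arm, as the interface text tells. Its arguments: {"type":"object","properties":{"commands":{"type":"array"},"claw":{"type":"number"},"force":{"type":"number"}},"required":["commands"]}

```bash
mkdir -p pics; ls
cat > h.py <<'E'
import numpy as np, cv2, json
from cell import r, imaging
def grab(n,tag):
    d=imaging.get_image(n); cv2.imwrite(f'pics/{tag}.png',np.array(d['pixels']))
    c={k:(np.array(d[k]).tolist()) for k in('fov_y','cx','cy','k1','R','t')}
    json.dump(c,open(f'pics/{n}.json','w')); return d
def cam(n):
    c=json.load(open(f'pics/{n}.json')); f=240/np.tan(np.radians(c['fov_y'])/2)
    return c,f,np.array(c['R']),np.array(c['t'])
def proj(n,X):
    c,f,R,t=cam(n); p=R@np.array(X)+t; s=p[:2]/p[2]; s=s*(1+c['k1']*(s@s))
    return s*f+[c['cx'],c['cy']]
def ray(n,uv):
    c,f,R,t=cam(n); d=(np.array(uv)-[c['cx'],c['cy']])/f; s=d.copy()
    for _ in range(30): s=d/(1+c['k1']*(s@s))
    return -R.T@t, R.T@np.array([*s,1])
def atz(n,uv,z):
    o,d=ray(n,uv); return o+d*(z-o[2])/d[2]
E
python3 - <<'E'
from h import *
for n in('scene','top'):
    d=grab(n,n+'0'); print(n,d['fov_y'],d['k1'],-np.array(d['R']).T@np.array(d['t']))
s=r.get_state(); print({k:np.round(v,4).tolist() for k,v in s.items()})
E
```

```text
pics
scene 48.61348154514158 0.020346502598613894 [ 1.02913608 -0.34418356  0.61743908]
top 50.18590972590052 -0.023062304887574103 [0.53204019 0.0073261  0.80478788]
{'time': 0.1, 'joints': [-1.175, 0.2606, -0.1393, 1.1727, -0.0, 1.5708], 'joint_velocities': [-0.0011, -0.0013, 0.0029, -0.0002, -0.0003, 0.0018], 'joint_efforts': [0.0002, -40.6508, 25.4528, 0.0101, 0.0, -0.0], 'tool_pos': [0.2022, -0.4839, 0.2555], 'tool_rot': [-3.0785, -0.6173, 0.0006], 'ft_force': [-0.4368, -1.0025, 0.0282], 'torque': [-0.0297, 0.0373, 0.0212], 'width': 0.0853}
```

View pics/scene0.png

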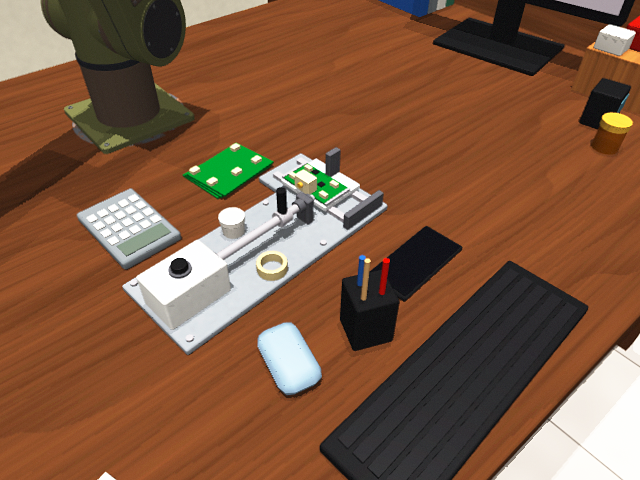

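View pics/top0.png

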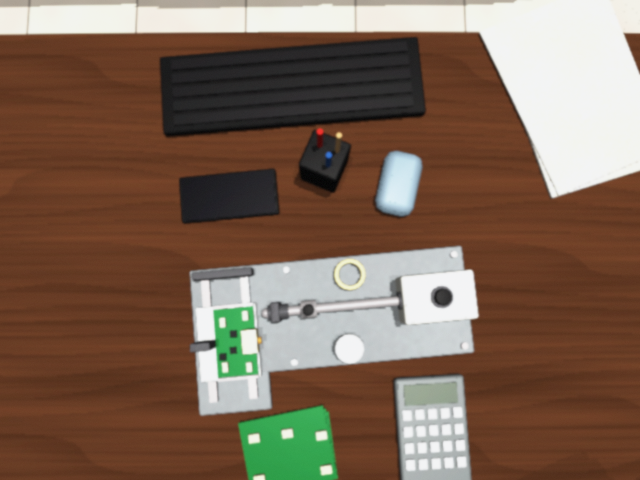

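The top view shows the setter with its +y to the left. The tab is near (202,346), the knob (308,310), the trip button (443,297) and the stop bar (223,272). Next I'll enlarge these.

Run:
```python
from h import *
a=cv2.imread('pics/top0.png')[235:425,180:490]; b=cv2.resize(a,None,fx=2.58,fy=2.58,interpolation=cv2.INTER_CUBIC)
cv2.imwrite('pics/c1.png',b)
a=cv2.imread('pics/scene0.png')[140:350,120:390]; b=cv2.resize(a,None,fx=2.8,fy=2.8,interpolation=cv2.INTER_CUBIC)
cv2.imwrite('pics/c2.png',b)
```

```text
(no output)
```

View pics/c1.png

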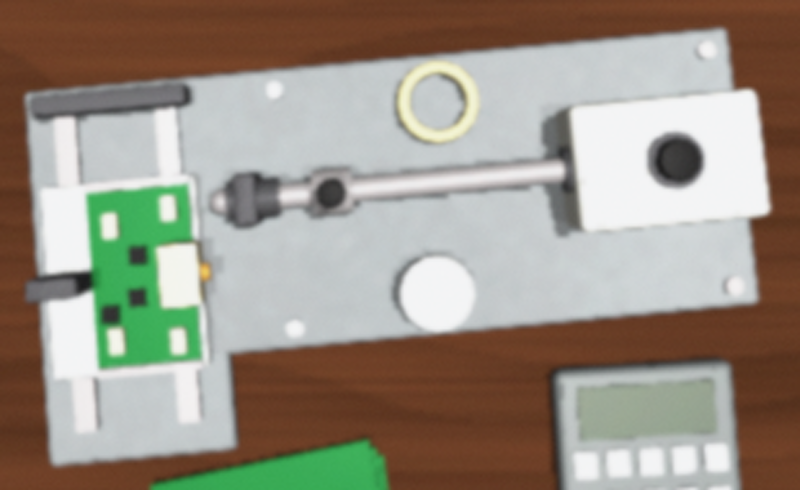

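View pics/c2.png

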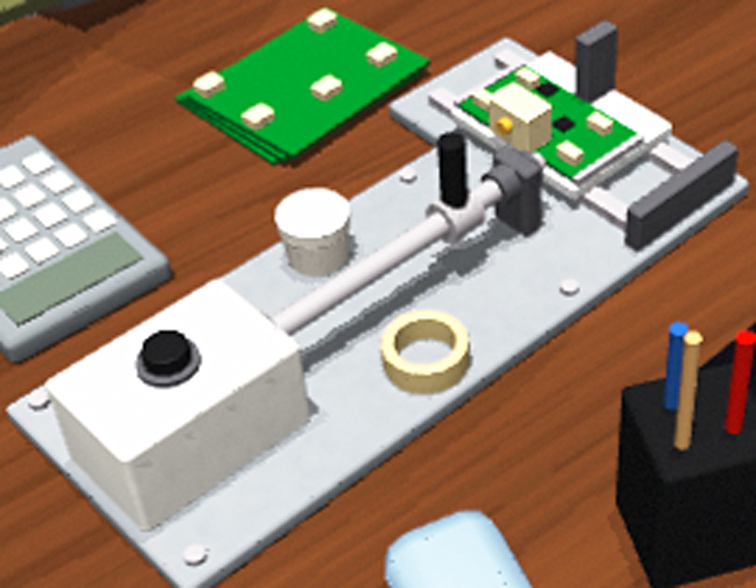

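```bash
cat > fit.py <<'E'
from h import *
from scipy.optimize import least_squares
t=lambda x,y:(180+(x-.8)/2.58,235+(y-.8)/2.58); s=lambda x,y:(120+(x-.9)/2.8,140+(y-.9)/2.8)
P=[]  # cam, px, setter point
for c,m,L in(('top',t,[((25,95),(.0825,.2125,.012)),((724,28),(.0825,-.2125,.012)),((757,300),(-.0825,-.2125,.012)),
 ((679,159),(0,-.16,.086)),((570,107),(.035,-.105,.072)),((755,91),(.035,-.21,.072)),((769,213),(-.035,-.21,.072)),((583,231),(-.035,-.105,.072)),((330,192),(0,.03,.105))]),
 ('scene',s,[((8,408),(-.0825,-.2125,.012)),((747,183),(.0825,.2125,.012)),((167,349),(0,-.16,.086)),((453,139),(0,.03,.105)),
 ((47,387),(-.035,-.21,.072)),((222,283),(-.035,-.105,.072)),((300,352),(.035,-.105,.072)),((135,458),(.035,-.21,.072))])):
    P+=[(c,m(*a),b) for a,b in L]
def W(p,b): c,s_=np.cos(p[2]),np.sin(p[2]); return np.array([p[0]+c*b[0]-s_*b[1],p[1]+s_*b[0]+c*b[1],b[2]])
f=lambda p:np.concatenate([proj(c,W(p,b))-a for c,a,b in P])
q=least_squares(f,[.5,0,0],loss='soft_l1'); p=q.x
if __name__=='__main__':
    print(p); print(np.round(f(p).reshape(-1,2),1).tolist())
    for n,b in dict(trip=(0,-.16,.086),knob=(0,.03,.085)).items(): print(n,W(p,b))
    g=lambda X:np.concatenate([proj('top',[*X,.08])-t(52,288),proj('scene',[*X,.08])-s(597,33)])
    k=least_squares(g,[.47,.15]); print('tab',k.x,k.fun)
    c,s_=np.cos(p[2]),np.sin(p[2]); d=k.x-p[:2]; print('tab setter',c*d[0]+s_*d[1],-s_*d[0]+c*d[1])
    print('bar', [atz('top',t(*x),.03) for x in ((32,103),(188,95))])
E
python3 fit.py
```

```text
[ 0.51627549 -0.00850877  0.0953721 ]
[[-3.0, -4.8], [-1.9, -5.6], [-1.2, -4.3], [0.2, -0.1], [-1.0, -0.6], [-0.1, -1.7], [0.8, 0.0], [-0.4, 0.5], [-0.0, 1.0], [0.7, 1.6], [4.2, -0.1], [-2.4, -1.3], [-2.2, 0.0], [-3.7, -1.9], [-2.9, -3.2], [-0.5, -3.2], [-5.6, 1.2]]
trip [ 0.5315119  -0.16778165  0.086     ]
knob [0.51341866 0.0213549  0.085     ]
tab [0.4636921  0.17290369] [-0.49805063 -0.53406371 -0.89948072 -0.15201268]
tab setter -0.03506895517191293 0.18559542579741473
bar [array([0.56509843, 0.19736796, 0.03      ]), array([0.56955024, 0.10594095, 0.03      ])]
```

Run:
```python
from fit import *
import fit
base=lambda b:b[2]==.012
for cams in(['top'],['scene'],['top','scene']):
    Q=[x for x in P if x[0] in cams and not base(x[2])]
    f=lambda p:np.concatenate([proj(c,W(p,b))-a for c,a,b in Q])
    q=least_squares(f,[.5,0,0]); p=q.x; print(cams,p,np.round(q.fun.reshape(-1,2),1).tolist())
    print(W(p,(0,-.16,.086)),W(p,(0,.03,.085)))
p=least_squares(lambda p:np.concatenate([proj(c,W(p,b))-a for c,a,b in P if c=='top' and not base(b)]),[.5,0,0]).x
for c,a,b in P:
    if base(b): 
        w=atz(c,a,.012); d=w[:2]-p[:2]; print(c,b,np.cos(p[2])*d[0]+np.sin(p[2])*d[1],-np.sin(p[2])*d[0]+np.cos(p[2])*d[1])
```

```text
['top'] [ 0.51729911 -0.00849195  0.08557388] [[0.3, 0.2], [-0.7, -0.6], [0.3, -1.0], [0.7, 0.8], [-0.6, 0.5], [-0.1, 0.0]]
[ 0.53097423 -0.16790647  0.086     ] [0.51473503 0.02139828 0.085     ]
['scene'] [ 0.51954157 -0.00677731  0.10639759] [[0.7, 0.1], [-0.1, 0.5], [-0.7, -0.1], [-0.4, -2.0], [2.6, -2.2], [-1.9, 2.9]]
[ 0.53653308 -0.16587252  0.086     ] [0.51635566 0.02305305 0.085     ]
['top', 'scene'] [ 0.51807255 -0.00733345  0.09471314] [[-0.6, -1.4], [-1.8, -1.8], [-0.9, -2.8], [-0.1, -1.1], [-1.2, -0.7], [-0.9, -0.4], [-1.0, -1.0], [-0.8, 0.3], [-2.3, -1.7], [-1.6, -2.9], [0.9, -2.9], [-4.2, 1.5]]
[ 0.533204   -0.16661634  0.086     ] [0.5152354  0.02253209 0.085     ]
top (0.0825, 0.2125, 0.012) 0.07151829193936617 0.20924012322742513
top (0.0825, -0.2125, 0.012) 0.07456079317257336 -0.21351044666342908
top (-0.0825, -0.2125, 0.012) -0.08803855248936591 -0.21438376566376716
scene (-0.0825, -0.2125, 0.012) -0.08480846435661929 -0.21234828810361678
scene (0.0825, 0.2125, 0.012) 0.07432305098601484 0.2080013111987619
```

Request:
{"fn": "play_rows", "kwargs": {
  "commands": [0,0,0,0,0,0.1013,0,0,0,0,0,0.1013,0,0,0,0,0,0.1013,0,0,0,0,0,0],
  "claw": -1,
  "force": 40
}}

```text
time: 0.5
tool_pos: [0.2016, -0.4825, 0.2535]
tool_rot: [-3.133, -0.127, 0.004]
ft_force: [-0.1, -0.3, -0.1]
width: 0.0281
```

```bash
cat > go.py <<'E'
# usage: go.py sx sy z : tool-frame shift to the setter-frame target
import sys; from h import *
from scipy.spatial.transform import Rotation as Ro
YAW=.093; O=np.array([.5178,-.0078])
s=r.get_state(); R=Ro.from_rotvec(s['tool_rot']).as_matrix(); p=np.array(s['tool_pos'])
S=np.array([[np.cos(YAW),-np.sin(YAW)],[np.sin(YAW),np.cos(YAW)]])
print('t',s['time'],'setter',np.round([*(S.T@(p[:2]-O)),p[2]],4),'F setter',np.round([*(S.T@np.array(s['ft_force'])[:2]),s['ft_force'][2]],2),'w',round(s['width'],4))
G=np.zeros((3,3));G[:2,0]=S[:,0];G[:2,1]=-S[:,1];G[2,2]=-1
print('turn',np.round(Ro.from_matrix(R.T@G).as_rotvec(),4))
if len(sys.argv)>3:
    a=np.array(sys.argv[1:4],float); print('shift',np.round(R.T@(np.array([*(O+S@a[:2]),a[2]])-p),4))
E
python3 go.py -.067 .1855 .20
```

```text
t 0.5 setter [-0.3589 -0.4433  0.2535] F setter [-0.12 -0.27 -0.08] w 0.0281
turn [-0.0063  0.002  -0.0122]
shift [ 0.2844 -0.6319  0.0568]
```

Request:
{"fn": "play_rows", "kwargs": {
  "commands": [0.018,-0.04,0.0036,0,0,0,0.018,-0.04,0.0036,0,0,0,0.018,-0.04,0.0036,0,0,0,0.018,-0.04,0.0036,0,0,0,0.018,-0.04,0.0036,0,0,0,0.018,-0.04,0.0036,0,0,0,0.018,-0.04,0.0036,0,0,0,0.018,-0.04,0.0036,0,0,0]
}}

```text
time: 1.3
tool_pos: [0.3196, -0.1455, 0.2231]
tool_rot: [-3.135, -0.138, 0.0]
ft_force: [0.9, -1.0, -0.2]
width: 0.0001
```

```bash
python3 go.py -.067 .1855 .20
```

```text
t 1.3 setter [-0.2102 -0.1187  0.2231] F setter [ 0.76 -1.07 -0.22] w 0.0001
turn [-0.0039 -0.0001 -0.0049]
shift [ 0.1417 -0.3048  0.0243]
```

Request:
{"fn": "play_rows", "kwargs": {
  "commands": [0.02,-0.043,0.0035,0,0,0,0.02,-0.043,0.0035,0,0,0,0.02,-0.043,0.0035,0,0,0,0.02,-0.043,0.0035,0,0,0,0.02,-0.043,0.0035,0,0,0,0.02,-0.043,0.0035,0,0,0,0.018,-0.04,0.0035,0,0,0,0,0,0,0,0,0]
}}

```text
time: 2.1
tool_pos: [0.4378, 0.111, 0.2014]
tool_rot: [-3.059, -0.324, 0.005]
ft_force: [0.4, -0.8, 0.5]
width: -0.0001
```

```bash
python3 go.py -.072 .1855 .077
```

```text
t 2.1 setter [-0.0686  0.1257  0.2014] F setter [ 0.29 -0.84  0.48] w -0.0001
turn [-0.0658  0.0003  0.1181]
shift [ 0.0032 -0.0515  0.1281]
```

Request:
{"fn": "play_rows", "kwargs": {
  "commands": [0,-0.025,0,-0.033,0,0.059,0,-0.025,0,-0.033,0,0.059,0,0,0,0,0,0]
}}

```text
time: 2.4
tool_pos: [0.4384, 0.0925, 0.2041]
tool_rot: [-3.078, -0.271, 0.017]
ft_force: [-0.2, -0.2, -0.6]
width: -0.0001
```

```bash
python3 go.py -.072 .1855 .077; python3 -c "
from h import *;print(np.round(r.get_state()['joints'],3))"
```

```text
t 2.4 setter [-0.0698  0.1072  0.2041] F setter [-0.2  -0.2  -0.65] w -0.0001
turn [-0.0522  0.0087  0.0824]
shift [ 0.0051 -0.0714  0.131 ]
[ 0.173  0.165 -0.406  1.006  0.052  3.139]
```

Joint 6 is at its limit, so I'll turn the tool by -90° and use x = setter y, y = setter x.

```bash
sed -i 's/G\[:2,0\]=S\[:,0\];G\[:2,1\]=-S\[:,1\]/G[:2,0]=S[:,1];G[:2,1]=S[:,0]/' go.py; python3 go.py -.072 .1855 .2
```

```text
t 2.4 setter [-0.0698  0.1072  0.2041] F setter [-0.2  -0.2  -0.65] w -0.0001
turn [-0.0473 -0.0337 -1.488 ]
shift [ 0.0043 -0.0779  0.0081]
```

Request:
{"fn": "play_rows", "kwargs": {
  "commands": [0,0,0,0,0,-0.145,0,0,0,0,0,-0.145,0,0,0,0,0,-0.145,0,0,0,0,0,-0.145,0,0,0,0,0,-0.145,0,0,0,0,0,-0.145,0,0,0,0,0,-0.145,0,0,0,0,0,-0.145]
}}

```text
time: 3.2
tool_pos: [0.434, 0.0843, 0.2059]
tool_rot: [-2.395, -1.957, -0.03]
ft_force: [-0.6, -0.2, 0.3]
width: 0.0002
```

```bash
python3 go.py -.072 .1855 .2
```

```text
t 3.2 setter [-0.0748  0.0995  0.2059] F setter [-0.62 -0.12  0.26] w 0.0002
turn [-0.018  -0.0487 -0.2935]
shift [ 0.0828 -0.022   0.0102]
```

Request:
{"fn": "play_rows", "kwargs": {
  "commands": [0,0,0,-0.006,-0.016,-0.1,0,0,0,-0.006,-0.016,-0.1,0,0,0,-0.006,-0.016,-0.1,0.04,0,0,0,0,0,0.04,0.002,0,0,0,0,0,0,0,0,0,0]
}}

```text
time: 3.8
tool_pos: [0.4254, 0.1592, 0.2074]
tool_rot: [2.103, 2.329, 0.001]
ft_force: [-0.6, 0.1, 0.1]
width: 0.0004
```

```bash
python3 go.py -.072 .1855 .077
```

```text
t 3.8 setter [-0.0765  0.1748  0.2074] F setter [-0.54  0.16  0.1 ] w 0.0004
turn [0.0027 0.0018 0.009 ]
shift [0.0108 0.0042 0.1304]
```

Request:
{"fn": "play_rows", "kwargs": {
  "commands": [0.01,0.002,0.035,0,0,0.009,0,0,0.035,0,0,0,0,0,0.03,0,0,0,0,0,0.02,0,0,0,0,0,0.01,0,0,0,0,0,0,0,0,0]
}}

```text
time: 4.4
tool_pos: [0.4279, 0.1642, 0.0765]
tool_rot: [2.116, 2.311, 0.007]
ft_force: [-0.4, -0.1, 0.7]
width: 0.0001
```

```bash
python3 go.py -.065 .1855 .077
python3 - <<'E'
from h import *
grab('scene','s1');grab('top','t1')
a=cv2.imread('pics/s1.png')[110:290,220:400];b=cv2.imread('pics/t1.png')[240:420,180:360]
cv2.imwrite('pics/v1.png',cv2.resize(np.hstack([a,b]),None,fx=2.2,fy=2.2,interpolation=2))
E
```

```text
t 4.4 setter [-0.0735  0.1796  0.0765] F setter [-0.42 -0.03  0.71] w 0.0001
turn [ 0.0085  0.0031 -0.0047]
shift [ 0.0059  0.0085 -0.0004]
```

View pics/v1.png

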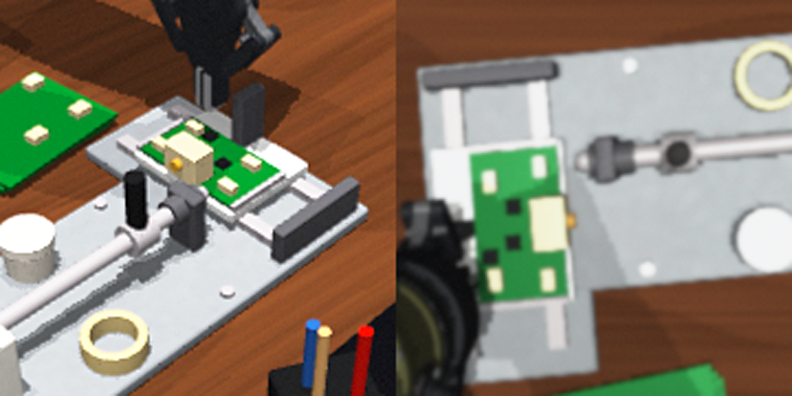

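The fingertips are behind the tab and clear of the board. Now I'll push along tool y.

Request:
{"fn": "play_rows", "kwargs": {
  "commands": [0.006,0,0,0,0,0,0,0.005,0,0,0,0,0,0.005,0,0,0,0,0,0.005,0,0,0,0,0,0.005,0,0,0,0]
}}

```text
time: 5.0
tool_pos: [0.4498, 0.1737, 0.0814]
tool_rot: [2.114, 2.312, 0.014]
ft_force: [-4.4, -1.0, 1.2]
width: -0.0002
```

```bash
python3 go.py -.065 .1855 .077
```

```text
t 5.0 setter [-0.0509  0.187   0.0814] F setter [-4.47 -0.54  1.21] w -0.0002
turn [ 0.0128  0.0004 -0.0039]
shift [-0.0016 -0.0142  0.0042]
```

Request:
{"fn": "play_rows", "kwargs": {
  "commands": [0,0.006,0.002,0.006,0,0,0,0.006,0.002,0.006,0,0,0,0.006,0.001,0,0,0,0,0.005,0.001,0,0,0]
}}

```text
time: 5.4
tool_pos: [0.4734, 0.1757, 0.075]
tool_rot: [-2.119, -2.317, 0.004]
ft_force: [-4.1, 0.2, 2.8]
width: 0.0001
```

```bash
python3 go.py -.065 .1855 .077
```

```text
t 5.4 setter [-0.0271  0.1869  0.075 ] F setter [-4.05  0.61  2.77] w 0.0001
turn [-0.0031  0.0004 -0.0037]
shift [-0.0015 -0.0379 -0.0019]
```

Request:
{"fn": "play_rows", "kwargs": {
  "commands": [0,0.005,0,0,0,0,0,0.005,0,0,0,0,0,0.005,0,0,0,0]
}}

```text
time: 5.7
tool_pos: [0.4804, 0.1762, 0.0737]
tool_rot: [-2.109, -2.308, 0.024]
ft_force: [-17.1, 0.1, 12.9]
width: -0.0
```

Request:
{"fn": "play_rows", "kwargs": {
  "commands": [0,0.005,0,0,0,0,0,0.005,0,0,0,0]
}}

```text
time: 5.9
tool_pos: [0.4802, 0.176, 0.0725]
tool_rot: [-2.097, -2.298, 0.046]
ft_force: [-14.8, -0.5, 12.9]
width: 0.0001
```

```bash
python3 go.py -.065 .1855 .077
```

```text
t 5.9 setter [-0.0203  0.1865  0.0725] F setter [-14.74   0.92  12.95] w 0.0001
turn [-0.0421 -0.0021 -0.0014]
shift [-0.001  -0.0448 -0.0026]
```

Request:
{"fn": "play_rows", "kwargs": {
  "commands": [0,-0.008,0,-0.02,0,0,0,-0.03,0,-0.02,0,0,0,-0.04,-0.02,0,0,0,0,-0.01,-0.04,0,0,0,0,0,-0.03,0,0,0,0,0,0,0,0,0]
}}

```text
time: 6.5
tool_pos: [0.3957, 0.168, 0.1651]
tool_rot: [2.115, 2.315, 0.012]
ft_force: [-0.3, 0.1, 0.5]
width: 0.0003
```

```bash
python3 go.py -.065 .1855 .077
python3 - <<'E'
from h import *
grab('scene','s2');grab('top','t2')
a=cv2.imread('pics/s2.png')[110:290,220:400];b=cv2.imread('pics/t2.png')[240:420,180:360]
cv2.imwrite('pics/v2.png',cv2.resize(np.hstack([a,b]),None,fx=2.2,fy=2.2,interpolation=2))
E
```

```text
t 6.5 setter [-0.1052  0.1864  0.1651] F setter [-0.24  0.15  0.5 ] w 0.0003
turn [ 0.0097 -0.001  -0.0025]
shift [-0.0008  0.0394  0.0885]
```

View pics/v2.png

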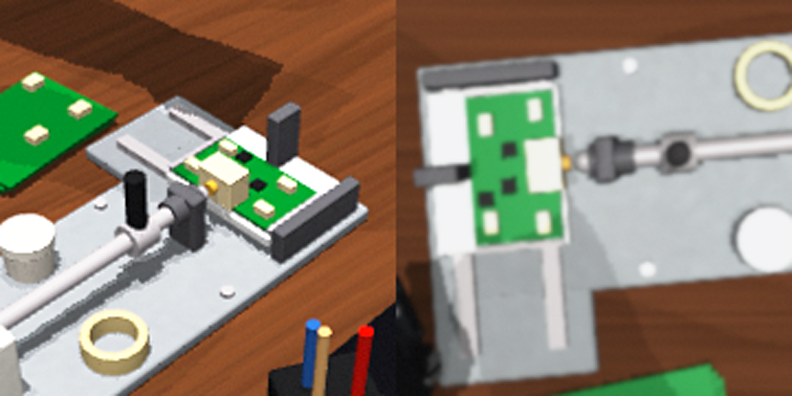

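The carriage plate rests against the stop bar and the pin lines up with the striker nose, so the carriage is home. Next, the knob.

```bash
python3 go.py 0 .063 .165
```

```text
t 6.6 setter [-0.1066  0.1859  0.1623] F setter [ 0.88  1.18 -1.23] w -0.0002
turn [ 0.0051  0.0002 -0.0027]
shift [-0.1226  0.107  -0.0021]
```

Request:
{"fn": "play_rows", "kwargs": {
  "commands": [-0.03,0.027,-0.001,0,0,0,-0.03,0.027,-0.001,0,0,0,-0.03,0.027,0,0,0,0,-0.03,0.027,0,0,0,0,0,0,0,0,0,0]
}}

```text
time: 7.1
tool_pos: [0.5195, 0.0543, 0.1586]
tool_rot: [2.111, 2.321, 0.004]
ft_force: [0.2, 0.5, 0.4]
width: -0.0001
```

```bash
python3 go.py 0 .063 .097
```

```text
t 7.1 setter [0.0075 0.0617 0.1586] F setter [0.29 0.51 0.4 ] w -0.0001
turn [0.0048 0.0015 0.0018]
shift [ 0.0014 -0.0078  0.0616]
```

Request:
{"fn": "play_rows", "kwargs": {
  "commands": [0.001,-0.008,0.02,0,0,0,0,0,0.02,0,0,0,0,0,0.015,0,0,0,0,0,0.007,0,0,0,0,0,0,0,0,0]
}}

```text
time: 7.6
tool_pos: [0.5119, 0.053, 0.0879]
tool_rot: [2.118, 2.319, -0.003]
ft_force: [-0.8, 0.1, -0.9]
width: 0.0001
```

```bash
python3 go.py 0 .063 .097
python3 - <<'E'
from h import *
grab('scene','s3');grab('top','t3')
a=cv2.imread('pics/s3.png')[110:290,220:400];b=cv2.imread('pics/t3.png')[240:420,220:400]
cv2.imwrite('pics/v3.png',cv2.resize(np.hstack([a,b]),None,fx=2.2,fy=2.2,interpolation=2))
E
```

```text
t 7.6 setter [-0.0002  0.0611  0.0879] F setter [-0.79  0.19 -0.91] w 0.0001
turn [-0.001   0.0019 -0.0024]
shift [ 0.0019  0.0002 -0.0091]
```

View pics/v3.png

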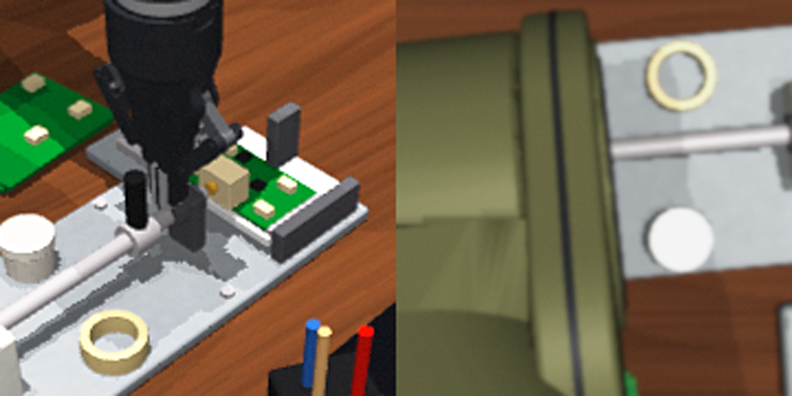

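The fingers are just in front of the knob (+y side) and in line with it, at pixels (135,200) and (160,190) in the left half. The tips sat a little low, so I'll raise them before drawing.

Request:
{"fn": "play_rows", "kwargs": {
  "commands": [0,0,-0.008,0,0,0,0,0,0,0,0,0,-0.005,0,0,0,0,0,-0.005,0,0,0,0,0,-0.005,0,0,0,0,0]
}}

```text
time: 8.2
tool_pos: [0.5168, 0.0384, 0.1012]
tool_rot: [2.112, 2.317, 0.008]
ft_force: [0.7, 0.0, -0.2]
width: 0.0001
```

```bash
python3 go.py 0 .03 .097
```

```text
t 8.2 setter [0.0033 0.0461 0.1012] F setter [ 0.75 -0.03 -0.24] w 0.0001
turn [ 0.0079  0.0015 -0.0006]
shift [-0.0161 -0.0033  0.0042]
```

Request:
{"fn": "play_rows", "kwargs": {
  "commands": [-0.005,-0.003,0.004,0.004,0,0,-0.005,0,0,0,0,0,-0.005,0,0,0,0,0]
}}

```text
time: 8.5
tool_pos: [0.5154, 0.0231, 0.0973]
tool_rot: [2.115, 2.321, 0.009]
ft_force: [-0.3, 4.0, 4.4]
width: -0.0002
```

```bash
python3 go.py 0 .03 .097
```

```text
t 8.5 setter [0.0005 0.031  0.0973] F setter [0.08 4.03 4.44] w -0.0002
turn [ 0.005  -0.0027 -0.0005]
shift [-0.001  -0.0005  0.0003]
```

Request:
{"fn": "play_rows", "kwargs": {
  "commands": [-0.003,0,0,0,0,0]
}}

```text
time: 8.6
tool_pos: [0.5157, 0.0202, 0.0973]
tool_rot: [2.116, 2.321, 0.01]
ft_force: [-0.4, 3.4, 1.8]
width: 0.0
```

Request:
{"fn": "play_rows", "kwargs": {
  "commands": [-0.003,0,0,0,0,0]
}}

```text
time: 8.7
tool_pos: [0.516, 0.0175, 0.0973]
tool_rot: [-2.116, -2.321, -0.012]
ft_force: [0.2, 5.2, 1.5]
width: 0.0002
```

Request:
{"fn": "play_rows", "kwargs": {
  "commands": [-0.003,0,0,0,0,0]
}}

```text
time: 8.8
tool_pos: [0.5161, 0.0153, 0.0974]
tool_rot: [-2.114, -2.32, -0.015]
ft_force: [-0.9, 11.4, 2.9]
width: -0.0003
```

Request:
{"fn": "play_rows", "kwargs": {
  "commands": [-0.003,0,0,0,0,0]
}}

```text
time: 8.9
tool_pos: [0.5162, 0.0147, 0.0974]
tool_rot: [-2.109, -2.318, -0.022]
ft_force: [-0.8, 11.9, 3.3]
width: 0.0004
```

Request:
{"fn": "play_rows", "kwargs": {
  "commands": [-0.003,0,0,0,0,0]
}}

```text
time: 9.0
tool_pos: [0.5162, 0.0144, 0.0975]
tool_rot: [-2.103, -2.316, -0.03]
ft_force: [-0.7, 12.6, 3.0]
width: -0.0002
```

```bash
python3 go.py 0 .03 .097
```

```text
t 9.0 setter [0.0005 0.0223 0.0975] F setter [ 0.47 12.62  2.98] w -0.0002
turn [ 0.0053 -0.0224  0.0031]
shift [ 0.0077 -0.0005  0.0007]
```

Request:
{"fn": "play_rows", "kwargs": {
  "commands": [-0.005,0,0,0,-0.01,0]
}}

```text
time: 9.1
tool_pos: [0.5163, 0.0125, 0.0975]
tool_rot: [-2.102, -2.319, -0.028]
ft_force: [-1.4, 14.1, 1.7]
width: 0.0002
```

Request:
{"fn": "play_rows", "kwargs": {
  "commands": [-0.005,0,0,0,-0.01,0]
}}

```text
time: 9.2
tool_pos: [0.5165, 0.0111, 0.0975]
tool_rot: [-2.1, -2.322, -0.027]
ft_force: [-2.2, 16.1, 2.3]
width: 0.0004
```

Request:
{"fn": "play_rows", "kwargs": {
  "commands": [-0.005,0,0,0,-0.005,0]
}}

```text
time: 9.3
tool_pos: [0.5165, 0.0101, 0.0975]
tool_rot: [-2.095, -2.322, -0.031]
ft_force: [-2.4, 15.7, 2.4]
width: -0.0001
```

```bash
python3 go.py 0 .03 .097
```

```text
t 9.3 setter [0.0003 0.0179 0.0975] F setter [-0.92 15.84  2.44] w -0.0001
turn [ 0.0056 -0.0237  0.0098]
shift [ 0.0121 -0.0002  0.0008]
```

```bash
python3 - <<'E'
from h import *
grab('scene','s4')
a=cv2.imread('pics/s4.png')[130:330,130:350]
cv2.imwrite('pics/v4.png',cv2.resize(a,None,fx=2.8,fy=2.8,interpolation=2))
E
python3 go.py
```

```text
t 9.35 setter [0.0003 0.0176 0.0975] F setter [ 1.01 14.15  2.94] w -0.0
turn [ 0.0056 -0.0233  0.0096]
```

View pics/v4.png

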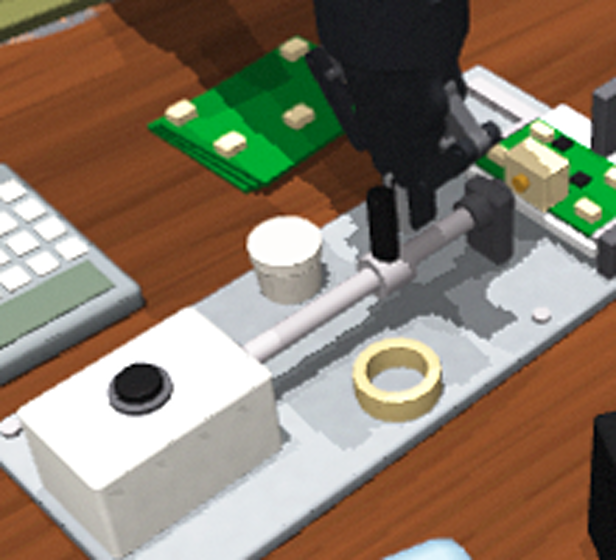

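The knob has been drawn and the trip button at (138,383) has sunk slightly, so the catch is riding up the sear. I'll carry on.

Request:
{"fn": "play_rows", "kwargs": {
  "commands": [-0.006,0,0,0,-0.005,0]
}}

```text
time: 9.45
tool_pos: [0.5166, 0.0082, 0.0976]
tool_rot: [-2.089, -2.323, -0.037]
ft_force: [-1.0, 17.0, 3.5]
width: -0.0
```

Request:
{"fn": "play_rows", "kwargs": {
  "commands": [-0.006,0,0,0,-0.005,0]
}}

```text
time: 9.55
tool_pos: [0.5168, 0.0065, 0.0976]
tool_rot: [-2.083, -2.323, -0.043]
ft_force: [-2.8, 14.8, 4.5]
width: -0.0
```

```bash
python3 go.py 0 .03 .097
```

```text
t 9.55 setter [0.0003 0.0144 0.0976] F setter [-1.38 15.    4.49] w -0.0
turn [ 0.006  -0.0341  0.0157]
shift [ 0.0156 -0.0001  0.0011]
```

Request:
{"fn": "play_rows", "kwargs": {
  "commands": [-0.006,0,0,0,-0.015,0.005]
}}

```text
time: 9.65
tool_pos: [0.5171, 0.0033, 0.0975]
tool_rot: [-2.091, -2.325, -0.034]
ft_force: [-1.1, 11.8, 2.0]
width: -0.0006
```

Request:
{"fn": "play_rows", "kwargs": {
  "commands": [-0.006,0,0,0,-0.015,0.005]
}}

```text
time: 9.75
tool_pos: [0.5174, -0.0007, 0.0974]
tool_rot: [-2.1, -2.327, -0.023]
ft_force: [-0.5, 7.5, 1.4]
width: -0.0
```

```bash
python3 go.py 0 .03 .097
```

```text
t 9.75 setter [0.0003 0.0072 0.0974] F setter [0.25 7.5  1.39] w -0.0
turn [ 0.0061 -0.015   0.0092]
shift [ 0.0228 -0.0001  0.0008]
```

Request:
{"fn": "play_rows", "kwargs": {
  "commands": [-0.004,0,0,0,-0.01,0.005]
}}

```text
time: 9.85
tool_pos: [0.5177, -0.0029, 0.0974]
tool_rot: [-2.108, -2.326, -0.017]
ft_force: [0.1, 8.9, 1.2]
width: -0.0001
```

```bash
python3 go.py 0 .03 .097
```

```text
t 9.85 setter [0.0004 0.0049 0.0974] F setter [0.93 8.83 1.18] w -0.0001
turn [ 0.0062 -0.0089  0.0054]
shift [ 0.0251 -0.0002  0.0006]
```

Request:
{"fn": "play_rows", "kwargs": {
  "commands": [0.002,0,0,0,0,0]
}}

```text
time: 9.95
tool_pos: [0.5174, -0.0007, 0.0973]
tool_rot: [-2.107, -2.326, -0.017]
ft_force: [-0.0, -0.3, 0.7]
width: 0.0003
```

Request:
{"fn": "play_rows", "kwargs": {
  "commands": [0.002,0,0,0,0,0]
}}

```text
time: 10.05
tool_pos: [0.5171, 0.0005, 0.0972]
tool_rot: [-2.108, -2.327, -0.014]
ft_force: [0.4, -0.1, -1.0]
width: 0.0004
```

```bash
python3 go.py 0 .03 .097
```

```text
t 10.05 setter [0.0001 0.0083 0.0972] F setter [ 0.41 -0.14 -1.02] w 0.0004
turn [ 0.0055 -0.0068  0.0056]
shift [0.0217 0.0001 0.0004]
```

The pull has vanished, so the striker is caught. I'll back off, lift and go to the trip button.

Request:
{"fn": "play_rows", "kwargs": {
  "commands": [0.006,0,0,0,0,0,0.008,0,0,0,0,0,0,0,-0.03,0,0,0,0,0,-0.03,0,0,0,0,0,-0.01,0,0,0,0,0,0,0,0,0]
}}

```text
time: 10.65
tool_pos: [0.5134, 0.0141, 0.1674]
tool_rot: [-2.109, -2.327, -0.002]
ft_force: [1.5, 0.1, -0.0]
width: -0.0
```

```bash
python3 go.py 0 -.16 .16
```

```text
t 10.65 setter [-0.0023  0.0222  0.1674] F setter [ 1.49 -0.03 -0.03] w -0.0
turn [ 0.0001 -0.0017  0.0048]
shift [-0.1823  0.0014  0.0071]
```

Request:
{"fn": "play_rows", "kwargs": {
  "commands": [-0.036,0,0.001,0,0,0,-0.036,0,0.001,0,0,0,-0.036,0.001,0,0,0,0,-0.036,0.001,0,0,0,0,-0.036,0,0,0,0,0,0,0,0,0,0,0]
}}

```text
time: 11.25
tool_pos: [0.5322, -0.1689, 0.1577]
tool_rot: [-2.101, -2.329, 0.004]
ft_force: [-0.1, 0.4, -1.2]
width: -0.0001
```

```bash
python3 go.py 0 -.16 .116
```

```text
t 11.25 setter [-0.0006 -0.1618  0.1577] F setter [-0.1   0.41 -1.19] w -0.0001
turn [-0.0057 -0.0022  0.01  ]
shift [0.0017 0.0008 0.0417]
```

Request:
{"fn": "play_rows", "kwargs": {
  "commands": [0.001,0,0.015,0,0,0.01,0.001,0,0.01,0,0,0,0,0,0,0,0,0]
}}

```text
time: 11.55
tool_pos: [0.5299, -0.1666, 0.1283]
tool_rot: [-2.112, -2.312, 0.007]
ft_force: [0.2, -0.2, -0.8]
width: -0.0001
```

```bash
python3 go.py 0 -.16 .111
python3 - <<'E'
from h import *
grab('scene','s5')
a=cv2.imread('pics/s5.png')[130:330,130:350]
cv2.imwrite('pics/v5.png',cv2.resize(a,None,fx=2.8,fy=2.8,interpolation=2))
E
```

```text
t 11.55 setter [-0.0027 -0.1592  0.1283] F setter [ 0.22 -0.25 -0.77] w -0.0001
turn [-0.0104 -0.0046 -0.0026]
shift [-0.0009  0.0029  0.0173]
```

View pics/v5.png

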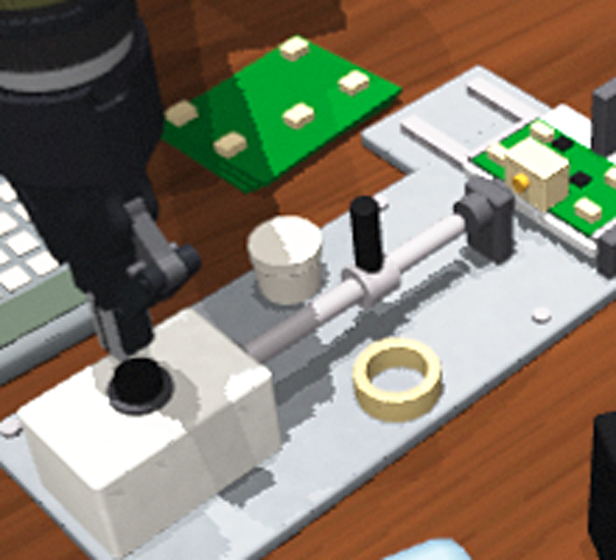

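The striker is still cocked, and the fingertips at (128,353) hover just above the button at (138,378). I'll shift 4 mm along setter +x and press.

Request:
{"fn": "play_rows", "kwargs": {
  "commands": [0,0.004,0.006,-0.008,0,0,0,0,0.006,0,0,0,0,0,0.004,0,0,0]
}}

```text
time: 11.9
tool_pos: [0.5352, -0.1647, 0.1128]
tool_rot: [-2.114, -2.321, -0.005]
ft_force: [-0.2, -0.7, -0.3]
width: 0.0004
```

```bash
python3 go.py 0 -.16 .111
```

```text
t 11.9 setter [ 0.0028 -0.1578  0.1128] F setter [-0.23 -0.71 -0.32] w 0.0004
turn [ 0.0006 -0.0038  0.0002]
shift [-0.0022 -0.0028  0.0018]
```

Request:
{"fn": "play_rows", "kwargs": {
  "commands": [-0.002,-0.001,0.004,0,0,0,0,0,0.004,0,0,0,0,0,0.004,0,0,0]
}}

```text
time: 12.2
tool_pos: [0.5356, -0.1654, 0.1017]
tool_rot: [-2.113, -2.323, -0.011]
ft_force: [-2.0, 0.2, 5.0]
width: 0.0002
```

Request:
{"fn": "play_rows", "kwargs": {
  "commands": [0,0,0.004,0,0,0,0,0,0.004,0,0,0]
}}

```text
time: 12.4
tool_pos: [0.5419, -0.1687, 0.1012]
tool_rot: [2.104, 2.313, 0.017]
ft_force: [-3.3, -5.0, 17.4]
width: -0.0003
```

```bash
python3 go.py 0 -.16 .111
python3 - <<'E'
from h import *
grab('scene','s6')
a=cv2.imread('pics/s6.png')[130:330,130:350]
cv2.imwrite('pics/v6.png',cv2.resize(a,None,fx=2.8,fy=2.8,interpolation=2))
E
```

```text
t 12.4 setter [ 0.0091 -0.1624  0.1012] F setter [-3.74 -4.71 17.35] w -0.0003
turn [0.0183 0.0036 0.0014]
shift [ 0.0024 -0.0089 -0.0099]
```

View pics/v6.png

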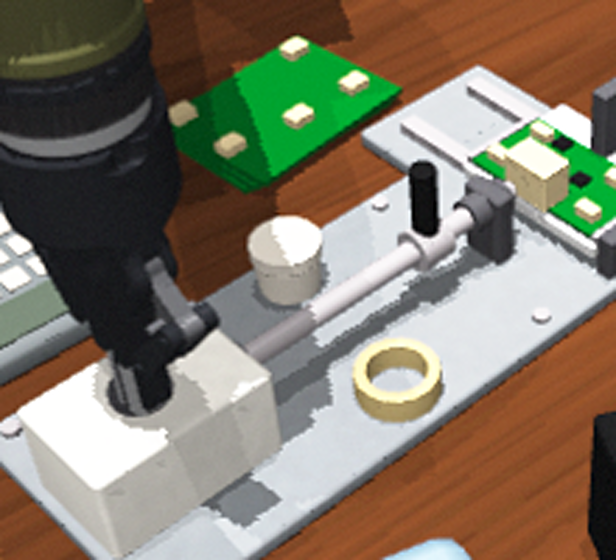

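It fired: the knob is forward and the pin no longer shows on the connector block. I'll lift clear.

Request:
{"fn": "play_rows", "kwargs": {
  "commands": [0,0,-0.01,0,0,0,0,0,-0.03,0,0,0,0,0,-0.04,0,0,0,0,0,-0.03,0,0,0,0,0,0,0,0,0,0,0,0,0,0,0]
}}

```text
time: 13.05
tool_pos: [0.541, -0.1706, 0.2164]
tool_rot: [2.102, 2.306, 0.017]
ft_force: [-1.0, -0.5, -0.4]
width: -0.0004
```

```bash
python3 go.py
python3 - <<'E'
from h import *
grab('scene','s7');grab('top','t7')
a=cv2.resize(cv2.imread('pics/s7.png')[140:290,120:400],None,fx=2.8,fy=2.8,interpolation=2)
b=cv2.resize(cv2.imread('pics/t7.png')[240:300+60,180:404],(784,420),interpolation=2)
cv2.imwrite('pics/v7.png',cv2.resize(np.vstack([a[:, :784],b]),None,fx=.7,fy=.7))
E
```

```text
t 13.05 setter [ 0.0079 -0.1643  0.2164] F setter [-1.   -0.43 -0.37] w -0.0004
turn [ 0.0227  0.0084 -0.0003]
```

View pics/v7.png

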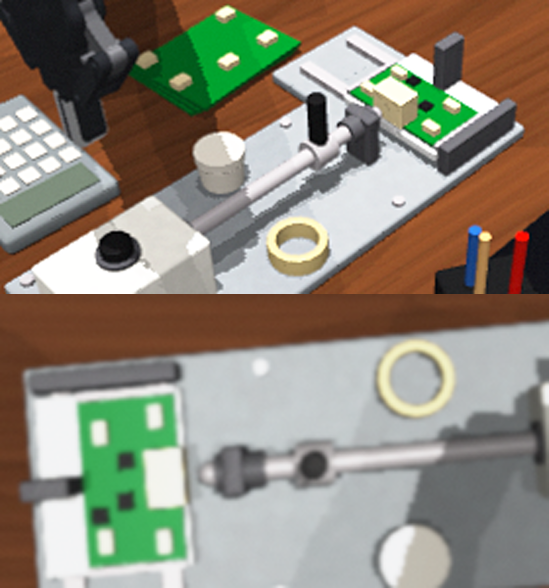

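The carriage is against the bar, the pin is flush, the striker is forward and the button is up. The tub and tape haven't moved, and the arm is clear.

```bash
python3 -c "
from cell import r
print(r.close_job())"
```

```text
the job is handed in; nothing more can be done
None
```

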